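# Re-seat the camp kit in its case

## Task

The four pieces of the camp kit have been put back in the wrong trays of the open black case: put each one into the tray whose recess is cut to its shape (folding saw, set of blue Y-pegs, flat tin, round canister), lying right way up and right down on the floor of the recess. Every tray is taken, so a piece has to wait somewhere meanwhile; the cork mat beside the case is clear for that. Leave the clear plastic peg that lies between the case and the mat where it is.

Things in the scene. Friction and masses are not known exactly. Their poses are not given: they have to be found in the camera images.
- saw_mid (a point): folding saw, shut, lying on its side: beech handle with round ends, 228 mm long (x), 36 mm wide (y), 24 mm high (z), 190 g. The point is its centre, half-way up; x along its length, z up. At the start flat on the top of a wrong tray. May lie either way round.
- pegs_mid (a point): four blue Y-pegs, two over two, in two black keepers: 170 mm long (x), 30 mm high. Keepers 66 mm either side of the middle, 20 mm long, 40 mm wide (y); between them the bundle is 28 mm wide, 2 to 28 mm above the underside. 130 g. The point is the centre, half-way up; x along the pegs, z up. At the start flat on the top of a wrong tray. May lie either way round.
- tin_mid (a point): flat hinged metal tin, 86 mm long (x), 44 mm wide (y), 28 mm high (z), 100 g. The point is its centre, half-way up; x along its length, z up. At the start down in the recess of a wrong tray. May lie either way round.
- can_mid (a point): round screw-top metal canister standing upright, 46 mm in diameter, 36 mm high, 70 g. The point is its centre, half-way up; z up. At the start down in the recess of a wrong tray. 
- tray_saw_bed (a point): grey tray, 260 x 83 mm in plan, one of four side by side, 84.5 mm apart, in the open case. Its flat top has one recess, 8 mm deep, with a white floor, 8 mm larger all round than its piece. Recess: 244 x 54 mm, the longest, for the saw. The point is the centre of the recess floor; x along the tray, y across, z up; tray top 8 mm and case rim 14 mm above the point.
- tray_pegs_bed (a point): grey tray, 260 x 83 mm in plan, one of four side by side, 84.5 mm apart, in the open case. Its flat top has one recess, 8 mm deep, with a white floor, 8 mm larger all round than its piece. Recess: 186 x 56 mm, the second longest, for the set of pegs. The point is the centre of the recess floor; x along the tray, y across, z up; tray top 8 mm and case rim 14 mm above the point.
- tray_tin_bed (a point): grey tray, 260 x 83 mm in plan, one of four side by side, 84.5 mm apart, in the open case. Its flat top has one recess, 8 mm deep, with a white floor, 8 mm larger all round than its piece. Recess: 102 x 60 mm, the short rectangular one, for the tin. The point is the centre of the recess floor; x along the tray, y across, z up; tray top 8 mm and case rim 14 mm above the point.
- tray_can_bed (a point): grey tray, 260 x 83 mm in plan, one of four side by side, 84.5 mm apart, in the open case. Its flat top has one recess, 8 mm deep, with a white floor, 8 mm larger all round than its piece. Recess: round, 62 mm in diameter, for the canister. The point is the centre of the recess floor; x along the tray, y across, z up; tray top 8 mm and case rim 14 mm above the point.
- mat_top (a point): cork mat, 250 mm long (x), 120 mm wide (y), 5 mm thick, fixed on the table and empty. The point is the centre of its top; x along its length, z up.
- clear_peg_mid (a point): clear plastic peg, 160 mm long (x), 34 mm across its head (y), 12 mm high, lying loose on the table between the case and the mat. The point is its centre, half-way up. To be left where it is.
Mind the look-alikes: they are no part of the job. Of the things shaped like the part that bears tin_mid, the dark steel one is meant.

How it is judged (in metres and radians):
At the end, for the whole second after the job is handed in: Saw, peg set, tin and canister each lie in the recess of their own tray, right way up (tilted less than 0.09 rad), down on its floor (height within 4 mm) and with the centre within 14 mm of the recess's centre (any position inside the recess is good), released and at rest (horizontal distance between saw_mid and tray_saw_bed below 0.014 m and z of saw_mid in the frame of tray_saw_bed between 0.008 and 0.016 m and angle between each of saw_mid, pegs_mid, tin_mid, can_mid's own z axis and vertical below 0.09 rad and linear speed of each of saw, pegs, tin, can below 0.02 m/s and horizontal distance between pegs_mid and tray_pegs_bed below 0.014 m and z of pegs_mid in the frame of tray_pegs_bed between 0.011 and 0.019 m and horizontal distance between tin_mid and tray_tin_bed below 0.014 m and z of tin_mid in the frame of tray_tin_bed between 0.01 and 0.018 m and horizontal distance between can_mid and tray_can_bed below 0.014 m and z of can_mid in the frame of tray_can_bed between 0.014 and 0.022 m); the robot touches nothing.
It fails at once if the clear peg between the case and the mat is moved by more than 30 mm (distance of clear_peg_mid from where it was at the start of the episode above 0.03 m).
It also fails if it takes over 128 s, if anything falls off the work surface, if the arm or the gripper's body presses on something with over 40 N, if the wrist force passes 120 N, or if a joint passes its speed limit or range.

## Robot

A 6-joint arm with a two-finger parallel gripper is mounted at the origin on the work surface. World frame = base frame: x ahead of the robot, y to its left, z up, the work surface at z = 0. Lengths are in m, angles in degrees, forces in N, time in s.
With the tool pointing down it reaches from about 0.375 to 0.9 m from the base axis. Payload 3.1 kg.
Tool frame: the origin (TCP) lies at the very end of the fingers, on their centre line; the grasp point (between the pads) lies 19 mm behind it (bot.tcp_to_grasp is the distance from the TCP to the grasp point, in m); z points along the fingers, y is the direction in which the jaws open and shut (so a half turn about z gives the same grasp; the last joint's range is limited). The gripper opens to 87 mm and grips with 3 to 60 N. Pads are 19 mm wide; open, the fingers measure 117 mm over their backs; the gripper's body (75 mm by 190 mm) begins 51 mm behind the grasp point.
Start: joints at [-86.087, 30.224, 82.088, -0, 67.689, -10.227], TCP at [0.153, -0.606, 0.223] pointing down, gripper open.
Joint ranges: [-176.69, 176.69], [-43.24, 126.21], [12.49, 139.97], [-82, 262], [0, 151.66], [-163.58, 163.58]. Speed limits (degrees/s): [159.86, 159.86, 180, 180, 180, 180].

## Interface

Orientations are given as a 3x3 rotation matrix whose columns are the frame's x, y, z axes.
In Python, from rig import telemetry, eyes, order, bot gives the robot as it stands. The module is installed in compiled form; this text tells all that it offers.
- The arm moves only by the tool servo_tool, never from a script. Its argument "targets" is a list of rows, each a list of 2 entries, a list of its own where there are three numbers: the shift along the tool's x, y, z in m, then the turn, a rotation vector about the tool's x, y, z in rad. In form: [[[tx, ty, tz], [wx, wy, wz]], ...]. A call has 1 to 12 rows; each row is the pose to reach, as a shift and turn from the pose commanded when the call began, along the tool's axes at that moment; what a row does not reach only later rows make up. A row lasts 1/8 s, in which the tool goes at most 62.5 mm and 10.7 degrees, less where a joint would pass 70% of its speed; a pose out of reach is approached as far as the arm can. A call with a gripper value outside its range is refused whole. "gripper" is the finger opening in m, from 0 to 0.087, set as the call begins (left out, the last holds). The fingers move at their own pace and stop on an object; the grip force is fixed at half the most. Time passes only in rows, so rows that repeat a pose let the fingers close. It gives the time, the measured TCP pose, the force and the opening at its end, in the units of the state.
- telemetry.read_state(): the state, without advancing time (a new reading comes with each control period).
- eyes.capture(name): name is "side" or "top" or "wrist"; returns a dict with "pixels" (400x640x3 uint8, blue, green, red), "intrinsics" (3x3 intrinsics, pixels), "extrinsics" (4x4, takes a point from camera to world coordinates); the wrist camera has in their place "T_tool_cam" (4x4, takes a point from camera to tool coordinates, whose origin is the TCP and whose axes are the flange's). Camera axes: x right, y down, z forward; pixel columns grow to the right and rows downward; lengths in m; the calibration is good to about 2 mm. A picture is of the moment at which its call begins: read the wrist's pose just before it. There is no depth.
- order.hand_in(): hands the job in, once; it reports no verdict.
The state is a dict: "time_s": time; "joint_positions": joint angles; "qvel": joint speeds; "tau": joint torques, N m; "position": TCP position; "tcp_rot": TCP orientation; "force": force on the tool from outside, world axes, zero at the start; "moment": the same for the moment, N m; "opening": opening from 0.0 (shut) to 1.0 (fully open).
Only numpy, scipy, OpenCV 4.12 (cv2) and the standard library are available. Lean on these libraries where they do the work, as an engineer would, in place of code of your own. Each camera call takes 0.05 s, during which the arm holds its last target. There are 200 camera calls.

## Working session

There is one attempt and no reset: what is moved stays moved. The work goes in short steps, Python scripts to look and compute and a tool call to move; the robot and the scene stay as the last step left them, time stands still between calls to the robot, and variables do not carry over. Pictures are saved under pics/ and viewed, about 12 in all and at most 16, crops included, and the job is handed in when it is done.

Besides the shell and the picture viewer there is one more tool, called after "Emit:" as a command line: name --argument value ..., lists and objects as JSON in quotes. servo_tool: Moves the arm, as the interface text tells. Its arguments: {"type":"object","properties":{"targets":{"type":"array","items":{"type":"array"}},"gripper":{"type":"number"}},"required":["targets"]}

```bash
mkdir -p pics; python3 - <<'E'
from rig import telemetry, eyes, order, bot
import cv2,numpy as np,json
s=telemetry.read_state();print({k:np.round(v,3).tolist() for k,v in s.items()})
for n in("top","side"):
    c=eyes.capture(n);cv2.imwrite(f"pics/{n}0.png",c["pixels"]);np.savez(f"pics/{n}.npz",K=c["intrinsics"],T=c["extrinsics"])
    print(n,np.round(c["intrinsics"],2).tolist(),np.round(c["extrinsics"],4).tolist())
c=eyes.capture("wrist");cv2.imwrite("pics/w0.png",c["pixels"]);print(np.round(c["T_tool_cam"],4).tolist());np.savez("pics/wrist.npz",K=c["intrinsics"],T=c["T_tool_cam"])
print(np.round(c["intrinsics"],2).tolist())
E
```

```text
{'time_s': 0.0, 'joint_positions': [-86.088, 30.278, 82.158, -0.0, 67.69, -10.227], 'qvel': [0.053, 0.003, -0.065, -0.12, 0.005, 0.055], 'tau': [0.001, -44.004, -17.659, 0.063, 0.058, -0.0], 'position': [0.153, -0.605, 0.222], 'tcp_rot': [[0.97, 0.244, -0.0], [0.244, -0.97, 0.002], [0.0, -0.002, -1.0]], 'force': [-1.312, 0.75, 1.075], 'moment': [0.036, 0.0, 0.046], 'opening': 1.001}
top [[406.96, 0.0, 314.68], [0.0, 406.96, 201.69], [0.0, 0.0, 1.0]] [[-0.0096, -0.9974, 0.0711, 0.5588], [-1.0, 0.0096, -0.0006, 0.0029], [-0.0001, -0.0711, -0.9975, 1.2431], [0.0, 0.0, 0.0, 1.0]]
side [[433.91, 0.0, 321.09], [0.0, 433.91, 200.24], [0.0, 0.0, 1.0]] [[0.9951, -0.0781, 0.061, 0.5788], [-0.0965, -0.6239, 0.7755, -0.7715], [-0.0225, -0.7776, -0.6284, 0.6958], [0.0, 0.0, 0.0, 1.0]]
[[0.0004, -0.9705, -0.2411, 0.0656], [1.0, 0.0006, -0.0008, 0.0005], [0.0009, -0.2411, 0.9705, -0.1615], [0.0, 0.0, 0.0, 1.0]]
[[294.55, 0.0, 316.66], [0.0, 294.55, 198.24], [0.0, 0.0, 1.0]]
```

View pics/top0.png

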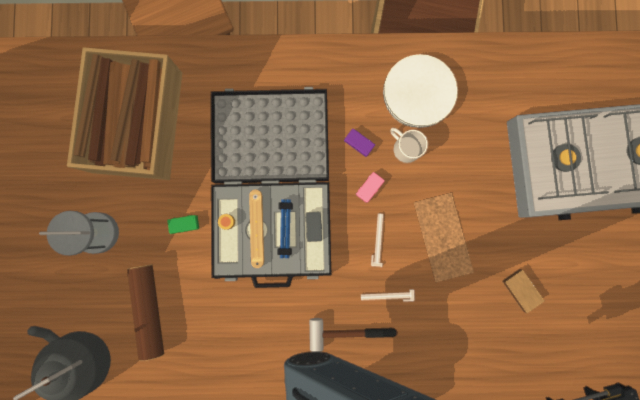

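View pics/side0.png

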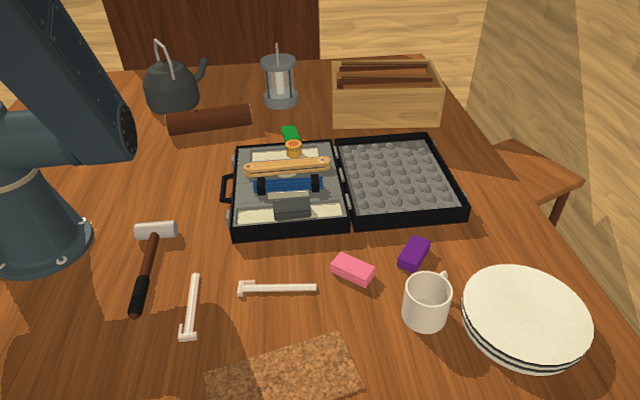

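```bash
cat > h.py <<'E'
import numpy as np,cv2
from rig import telemetry,eyes
def cam(n):
    d=np.load(f"pics/{n}.npz");K,T=d["K"],d["T"]
    if n=="wrist":
        s=telemetry.read_state();W=np.eye(4);W[:3,:3]=s["tcp_rot"];W[:3,3]=s["position"];T=W@T
    return K,T
def ray(KT,p):
    K,T=KT;d=T[:3,:3]@np.linalg.solve(K,[p[0],p[1],1.]);return T[:3,3],d
def plane(KT,p,z):
    o,d=ray(KT,p);return o+d*(z-o[2])/d[2]
def tri(obs):
    A=[];b=[]
    for KT,p in obs:
        o,d=ray(KT,p);d=d/np.linalg.norm(d);M=np.eye(3)-np.outer(d,d);A.append(M);b.append(M@o)
    A=np.vstack(A);b=np.hstack(b);x=np.linalg.lstsq(A,b,rcond=None)[0];return x,np.linalg.norm(A@x-b)
def proj(KT,X):
    K,T=KT;q=K@(T[:3,:3].T@(np.asarray(X)-T[:3,3]));return q[:2]/q[2]
E
python3 - <<'E'
import cv2,numpy as np
from h import *
def crop(n,x0,y0,w,h,k):
    i=cv2.imread(f"pics/{n}0.png")[y0:y0+h,x0:x0+w];i=cv2.resize(i,None,fx=k,fy=k,interpolation=cv2.INTER_CUBIC)
    for x in range(0,w,10):cv2.line(i,(x*k,0),(x*k,6 if x%50 else 14),(0,0,255),1);cv2.putText(i,str(x0+x),(x*k,22),0,.33,(0,255,255),1)
    for y in range(0,h,10):cv2.line(i,(0,y*k),(8,y*k),(0,0,255),1);cv2.putText(i,str(y0+y),(9,y*k+4),0,.33,(0,255,255),1)
    cv2.imwrite(f"pics/{n}0c.png",i)
crop("top",200,175,140,115,5);crop("side",220,125,140,120,5)
T=cam("top")
for p in[(226,222),(257,229),(285,229),(314,226),(443,237),(378,240),(388,296)]:print(p,plane(T,p,.04).round(3))
E
```

```text
(226, 222) [0.587 0.265 0.04 ]
(257, 229) [0.565 0.173 0.04 ]
(285, 229) [0.565 0.09  0.04 ]
(314, 226) [0.573 0.005 0.04 ]
(443, 237) [ 0.537 -0.375  0.04 ]
(378, 240) [ 0.53  -0.183  0.04 ]
(388, 296) [ 0.367 -0.209  0.04 ]
```

View pics/top0c.png

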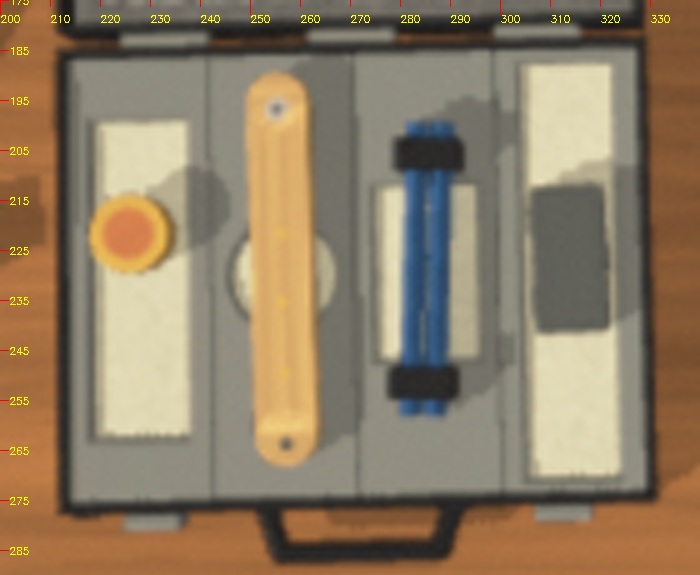

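View pics/side0c.png

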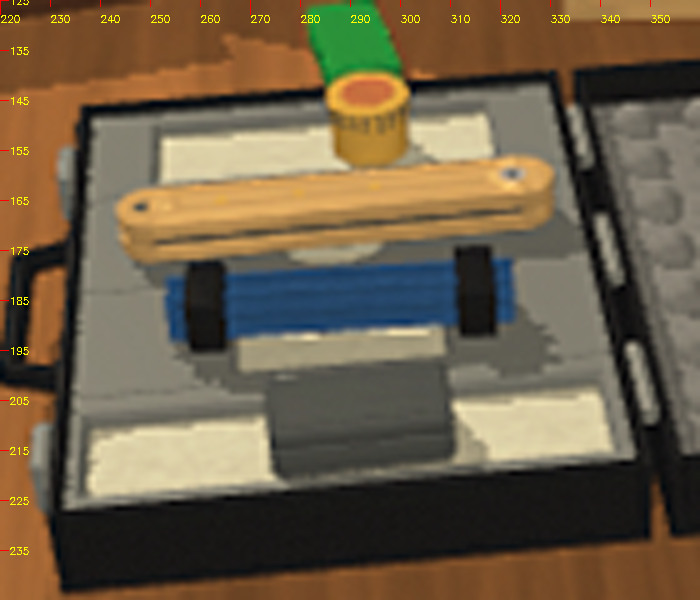

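```bash
python3 - <<'E'
from h import *
T,S=cam("top"),cam("side")
t=lambda x,y:(x/5+200,y/5+175)
s=lambda x,y:(x/5+220,y/5+125)
for n,a,b in[("caseNR",(654,495),(52,512)),("FR",(645,38),(637,460)),("FL",(60,52),(560,72)),("NL",(62,512),(80,108)),
 ("sawpin near",(286,444),(141,207)),("sawpin far",(276,109),(512,174)),("can top",(128,234),(369,92))]:
    x,e=tri([(T,t(*a)),(S,s(*b))]);print(n,x.round(4),e.round(4))
for z in(.04,.05,.06):
  f=lambda P:[plane(T,t(*p),z).round(4).tolist()[:2] for p in P]
  print(z)
  for n,P in[("trayseams",[(208,65),(212,495),(354,55),(358,492),(492,50),(501,490)]),
   ("pegbed",[(97,122),(187,122),(100,437),(190,435)]),("canbed",[(233,273),(336,273)]),
   ("tinbed",[(375,185),(477,185),(375,358),(480,360)]),("sawbed",[(525,65),(611,66),(532,478),(621,474)])]:
    q=f(P);print(n,q,np.mean(q,0).round(4))
  for n,P in[("tin",[(531,188),(604,185),(537,330),(609,330)]),("pegs far/near keeper",[(429,155),(422,383)]),("saw",[(276,74),(286,464)]),("can",[(130,233)])]:
    q=f(P);print(n,q,np.mean(q,0).round(4))
print("mat",[plane(T,p,.005).round(3).tolist()[:2] for p in[(415,198),(453,194),(472,272),(435,281)]])
E
```

```text
caseNR [ 0.4327 -0.0427  0.0482] 0.0001
FR [ 0.6974 -0.0405  0.0491] 0.0036
FL [0.6978 0.3056 0.0449] 0.0034
NL [0.4258 0.3021 0.0456] 0.0003
sawpin near [0.4662 0.169  0.0647] 0.001
sawpin far [0.6592 0.1749 0.0644] 0.0008
can top [0.588  0.2596 0.0686] 0.0017
0.04
trayseams [[0.6874, 0.2189], [0.4344, 0.2158], [0.6925, 0.1321], [0.4353, 0.1303], [0.6947, 0.0501], [0.4356, 0.0466]] [0.5633 0.1323]
pegbed [[0.654, 0.2846], [0.6535, 0.2312], [0.4687, 0.2815], [0.4693, 0.2288]] [0.5614 0.2565]
canbed [[0.5639, 0.2038], [0.5633, 0.143]] [0.5636 0.1734]
tinbed [[0.615, 0.1199], [0.6145, 0.0595], [0.5132, 0.1201], [0.5115, 0.0584]] [0.5636 0.0895]
sawbed [[0.6855, 0.0305], [0.6844, -0.0206], [0.4424, 0.0284], [0.4442, -0.0238]] [0.5641 0.0036]
tin [[0.6124, 0.0276], [0.6137, -0.0156], [0.5287, 0.0247], [0.5283, -0.0177]] [0.5708 0.0047]
pegs far/near keeper [[0.6325, 0.0878], [0.4983, 0.0925]] [0.5654 0.0902]
saw [[0.6816, 0.1785], [0.4519, 0.1724]] [0.5668 0.1754]
can [[0.5881, 0.2646]] [0.5881 0.2646]
0.05
trayseams [[0.6863, 0.2171], [0.4354, 0.214], [0.6914, 0.131], [0.4363, 0.1292], 
[... 783 characters left out ...]
] [0.5632 0.1301]
pegbed [[0.6524, 0.2799], [0.6519, 0.2274], [0.4702, 0.2769], [0.4708, 0.225]] [0.5613 0.2523]
canbed [[0.5638, 0.2004], [0.5632, 0.1407]] [0.5635 0.1705]
tinbed [[0.6141, 0.1179], [0.6135, 0.0586], [0.514, 0.1182], [0.5122, 0.0575]] [0.5634 0.088 ]
sawbed [[0.6834, 0.0301], [0.6824, -0.0202], [0.4444, 0.0279], [0.4461, -0.0233]] [0.5641 0.0036]
tin [[0.6115, 0.0272], [0.6128, -0.0153], [0.5292, 0.0244], [0.5288, -0.0173]] [0.5706 0.0048]
pegs far/near keeper [[0.6313, 0.0864], [0.4993, 0.0911]] [0.5653 0.0888]
saw [[0.6795, 0.1756], [0.4537, 0.1696]] [0.5666 0.1726]
can [[0.5876, 0.2603]] [0.5876 0.2603]
mat [[0.655, -0.304], [0.666, -0.42], [0.43, -0.47], [0.404, -0.357]]
```

Rim z≈0.047, tray top ≈0.0405, floor ≈0.0325; recess sizes and spacings agree with the given ones.

- **Tin candidates** (top view): dark steel (312,226), green (183,224), purple (360,142), pink (370,187), wood block (524,290). I choose the dark steel one at (312,226), as the crop confirms.
- **Clear peg:** (378,240). The look-alike is at (388,296), and I avoid both.
- **Plan:** tin→mat, saw→tray 4, can→tray 2, pegs→tray 1, tin→tray 3.

Emit:
servo_tool --targets '[[[0.554,-0.49,0.02],[0,0,0.2165]],[[0.554,-0.49,0.02],[0,0,0.2165]],[[0.554,-0.49,0.02],[0,0,0.2165]],[[0.554,-0.49,0.02],[0,0,0.2165]],[[0.554,-0.49,0.02],[0,0,0.2165]],[[0.554,-0.49,0.02],[0,0,0.2165]],[[0.554,-0.49,0.02],[0,0,0.2165]],[[0.554,-0.49,0.02],[0,0,0.2165]],[[0.554,-0.49,0.02],[0,0,0.2165]],[[0.554,-0.49,0.02],[0,0,0.2165]],[[0.554,-0.49,0.02],[0,0,0.2165]],[[0.554,-0.49,0.02],[0,0,0.2165]]]' --gripper 0.056

```text
time_s: 1.65
position: [0.5712, 0.0067, 0.2023]
tcp_rot: [[1.0, 0.031, 0.0], [0.031, -1.0, -0.0], [0.0, 0.0, -1.0]]
force: [1.3, 0.0, 0.2]
opening: 0.644
```

Emit:
servo_tool --targets '[[[0,0,0],[0,0,0]],[[0,0,0],[0,0,0]]]'

```text
time_s: 1.9
position: [0.5694, 0.0043, 0.2021]
tcp_rot: [[1.0, 0.031, -0.002], [0.031, -1.0, -0.0], [-0.002, 0.0, -1.0]]
force: [1.0, -0.5, -0.3]
opening: 0.641
```

```bash
cat >> h.py <<'E'
def go(x,y,z,yaw=0.0):
    "shift and wz (tool axes) from the measured pose to TCP x,y,z with tool-x yaw"
    s=telemetry.read_state();R=np.array(s["tcp_rot"]);d=R.T@(np.array([x,y,z])-s["position"])
    w=-(yaw-np.arctan2(R[1,0],R[0,0]));print(s["time_s"],np.round(s["position"],4),"yaw %.4f"%np.arctan2(R[1,0],R[0,0]),"->",d.round(4),"wz",w.round(4))
E
python3 - <<'E'
from h import *
W=cam("wrist");c=eyes.capture("wrist");i=c["pixels"].copy()
for q in [(.5706,.0048,.0605),(.564,.0035,.0325),(.563,.088,.0325),(.562,.1725,.0325)]:
    p=proj(W,q);cv2.drawMarker(i,tuple(int(v) for v in p),(0,0,255),0,10,1)
cv2.imwrite("pics/w1.png",i)
go(.5706,.0048,.05,.03)
E
```

```text
1.95 [0.5693 0.0037 0.2022] yaw 0.0297 -> [ 0.0016 -0.001   0.1522] wz -0.0003
```

View pics/w1.png

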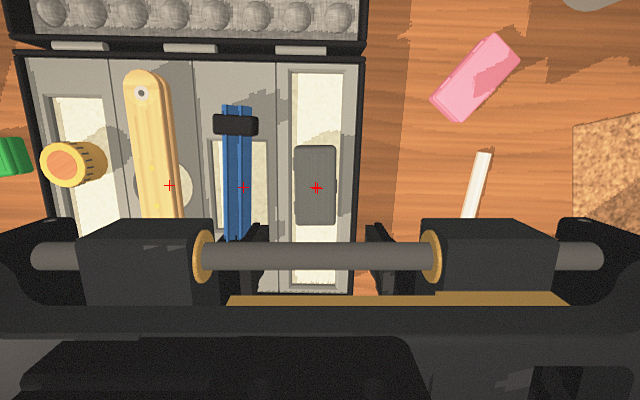

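The wrist view confirms it: the tin centre (315,186) falls on the projected mark at (316,187).

Emit:
servo_tool --targets '[[[0.0015,-0.001,0.05],[0,0,0]],[[0.0015,-0.001,0.1],[0,0,0]],[[0.0015,-0.001,0.13],[0,0,0]],[[0.0015,-0.001,0.145],[0,0,0]],[[0.0015,-0.001,0.154],[0,0,0]],[[0.0015,-0.001,0.154],[0,0,0]],[[0.0015,-0.001,0.154],[0,0,0]]]' --gripper 0.054

```text
time_s: 2.82
position: [0.5725, 0.0053, 0.0497]
tcp_rot: [[1.0, 0.03, 0.002], [0.03, -1.0, -0.0], [0.002, 0.0, -1.0]]
force: [1.0, -0.2, 0.2]
opening: 0.619
```

Emit:
servo_tool --targets '[[[0,0,0],[0,0,0]],[[0,0,0],[0,0,0]],[[0,0,0],[0,0,0]],[[0,0,0],[0,0,0]]]' --gripper 0.03

```text
time_s: 3.32
position: [0.5722, 0.0056, 0.0493]
tcp_rot: [[1.0, 0.03, 0.001], [0.03, -1.0, -0.0], [0.001, 0.0, -1.0]]
force: [-0.1, 0.9, 6.1]
opening: 0.501
```

Emit:
servo_tool --targets '[[[0,0,-0.015],[0,0,0]],[[0,0,-0.04],[0,0,0]],[[0,0,-0.07],[0,0,0]],[[0,0,-0.1],[0,0,0]],[[0,0,-0.11],[0,0,0]]]'

```text
time_s: 3.95
position: [0.5727, 0.0053, 0.1607]
tcp_rot: [[1.0, 0.03, 0.004], [0.03, -1.0, -0.001], [0.004, 0.001, -1.0]]
force: [0.1, -0.8, -2.5]
opening: 0.506
```

```bash
python3 -c "
from h import *
go(.539,-.388,.13,.21)"
```

```text
3.95 [0.5727 0.0053 0.1607] yaw 0.0304 -> [-0.0457  0.3921  0.0309] wz -0.1796
```

Emit:
servo_tool --targets '[[[-0.005,0.04,0],[0,0,0]],[[-0.01,0.1,0],[0,0,0]],[[-0.02,0.16,0],[0,0,0]],[[-0.03,0.22,0],[0,0,0]],[[-0.04,0.28,0],[0,0,0]],[[-0.045,0.34,0.01],[0,0,0]],[[-0.045,0.38,0.03],[0,0,0]],[[-0.045,0.392,0.06],[0,0,0]],[[-0.045,0.392,0.09],[0,0,0]],[[-0.045,0.392,0.115],[0,0,0]],[[-0.045,0.392,0.13],[0,0,0]],[[-0.045,0.392,0.133],[0,0,0]]]'

```text
time_s: 5.45
position: [0.5378, -0.3869, 0.0241]
tcp_rot: [[1.0, 0.03, -0.002], [0.03, -1.0, 0.002], [-0.002, -0.002, -1.0]]
force: [0.3, -0.1, 0.2]
opening: 0.504
```

Emit:
servo_tool --targets '[[[0,0,0.0025],[0,0,0]],[[0,0,0.005],[0,0,0]],[[0,0,0.005],[0,0,0]]]'

```text
time_s: 5.82
position: [0.5388, -0.3879, 0.0212]
tcp_rot: [[1.0, 0.03, 0.001], [0.03, -1.0, -0.001], [0.001, 0.001, -1.0]]
force: [0.1, -1.2, -1.9]
opening: 0.502
```

Emit:
servo_tool --targets '[[[0,0,0],[0,0,0]],[[0,0,0],[0,0,0]],[[0,0,0],[0,0,0]]]' --gripper 0.06

```text
time_s: 6.2
position: [0.5387, -0.3878, 0.0209]
tcp_rot: [[1.0, 0.03, 0.0], [0.03, -1.0, -0.0], [0.0, 0.0, -1.0]]
force: [0.2, -0.2, 0.3]
opening: 0.673
```

Emit:
servo_tool --targets '[[[0,0,-0.03],[0,0,0]],[[0,0,-0.08],[0,0,0]],[[0,0,-0.13],[0,0,0]],[[0.01,-0.06,-0.14],[0,0,0]],[[0.02,-0.12,-0.14],[0,0,0]],[[0.02,-0.18,-0.14],[0,0,0]],[[0.03,-0.24,-0.14],[0,0,0]],[[0.03,-0.3,-0.14],[0,0,0]],[[0.04,-0.36,-0.14],[0,0,0]],[[0.044,-0.42,-0.14],[0,0,0]],[[0.044,-0.48,-0.14],[0,0,0]],[[0.044,-0.54,-0.14],[0,0,0]]]' --gripper 0.056

```text
time_s: 7.7
position: [0.5662, 0.1553, 0.1608]
tcp_rot: [[1.0, 0.03, 0.001], [0.03, -1.0, 0.0], [0.001, -0.0, -1.0]]
force: [0.6, 0.2, 0.3]
opening: 0.645
```

Emit:
servo_tool --targets '[[[0,-0.018,0],[0,0,0]],[[0,-0.018,0],[0,0,0]],[[0,-0.018,0],[0,0,0]]]'

```text
time_s: 8.07
position: [0.5659, 0.1698, 0.1605]
tcp_rot: [[1.0, 0.029, -0.0], [0.029, -1.0, -0.001], [-0.0, 0.001, -1.0]]
force: [0.1, 0.2, 0.5]
opening: 0.643
```

```bash
python3 - <<'E'
from h import *
go(.5655,.172,.0505,.027)
W=cam("wrist");c=eyes.capture("wrist");i=c["pixels"].copy()
for q in [(.5655,.172,.0645),(.562,.1725,.0325),(.563,.088,.0325),(.561,.257,.0325),(.5653,.088,.0685),(.5875,.259,.0685),(.564,.0035,.0325)]:
    p=proj(W,q);cv2.drawMarker(i,tuple(int(v) for v in p),(0,0,255),0,10,1)
cv2.imwrite("pics/w2.png",i)
E
```

```text
8.075 [0.5659 0.1698 0.1605] yaw 0.0289 -> [-0.0003 -0.0023  0.11  ] wz 0.0019
```

View pics/w2.png

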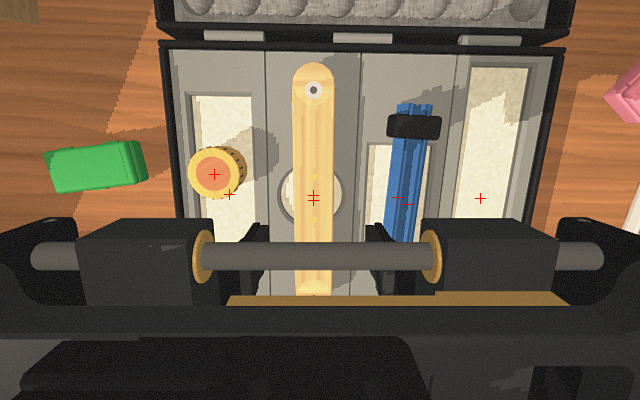

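The saw's axis at column 313 matches the mark, and the can and peg marks also sit right.

Emit:
servo_tool --targets '[[[0,-0.002,0.04],[0,0,0]],[[0,-0.002,0.075],[0,0,0]],[[0,-0.002,0.1],[0,0,0]],[[0,-0.002,0.11],[0,0,0]],[[0,-0.002,0.11],[0,0,0]],[[0,-0.002,0.11],[0,0,0]]]'

```text
time_s: 8.88
position: [0.5666, 0.1731, 0.0517]
tcp_rot: [[1.0, 0.03, 0.002], [0.03, -1.0, 0.0], [0.002, -0.0, -1.0]]
force: [-0.0, -0.3, 0.4]
opening: 0.645
```

Emit:
servo_tool --targets '[[[0,0,0],[0,0,0]],[[0,0,0],[0,0,0]],[[0,0,0],[0,0,0]],[[0,0,0],[0,0,0]],[[0,0,0],[0,0,0]]]' --gripper 0.02

```text
time_s: 9.5
position: [0.5658, 0.1735, 0.051]
tcp_rot: [[1.0, 0.03, 0.001], [0.03, -1.0, 0.0], [0.001, -0.0, -1.0]]
force: [-1.2, -0.1, 5.0]
opening: 0.413
```

Emit:
servo_tool --targets '[[[0,0,-0.01],[0,0,0]],[[0,0,-0.03],[0,0,0]],[[0,0,-0.055],[0,0,0]],[[0,0,-0.075],[0,0,0]],[[0,0,-0.08],[0,0,0]]]'

```text
time_s: 10.12
position: [0.5662, 0.1735, 0.1318]
tcp_rot: [[1.0, 0.03, 0.002], [0.03, -1.0, 0.0], [0.002, -0.0, -1.0]]
force: [-0.3, -0.1, -2.2]
opening: 0.412
```

```bash
python3 -c "
from h import *
go(.5635,.0035,.043,.0125)"
```

```text
10.125 [0.5662 0.1735 0.1318] yaw 0.0303 -> [-0.0081  0.1699  0.0887] wz 0.0178
```

Emit:
servo_tool --targets '[[[-0.002,0.03,0],[0,0,0.0178]],[[-0.004,0.07,0],[0,0,0.0178]],[[-0.006,0.11,0],[0,0,0.0178]],[[-0.008,0.15,0],[0,0,0.0178]],[[-0.008,0.17,0.005],[0,0,0.0178]],[[-0.008,0.17,0.02],[0,0,0.0178]],[[-0.008,0.17,0.045],[0,0,0.0178]],[[-0.008,0.17,0.065],[0,0,0.0178]],[[-0.008,0.17,0.075],[0,0,0.0178]],[[-0.008,0.17,0.075],[0,0,0.0178]]]'

```text
time_s: 11.38
position: [0.5619, 0.0043, 0.0544]
tcp_rot: [[1.0, 0.014, -0.003], [0.014, -1.0, 0.001], [-0.003, -0.001, -1.0]]
force: [-0.6, 0.5, -1.6]
opening: 0.409
```

```bash
python3 -c "
from h import *
go(.5635,.0035,.043,.0125)
i=eyes.capture('wrist')['pixels'];t=eyes.capture('top')['pixels'][175:290,200:340]
cv2.imwrite('pics/w3.png',np.hstack([i[:300],cv2.copyMakeBorder(cv2.resize(t,None,fx=1,fy=1),0,185,0,0,0)]))"
```

```text
11.375 [0.5619 0.0043 0.0544] yaw 0.0136 -> [0.0016 0.0009 0.0114] wz 0.0011
```

View pics/w3.png

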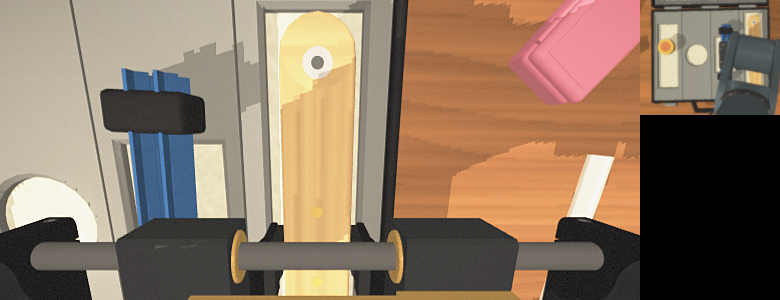

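```bash
python3 -c "
from h import *
W=cam('wrist')
print('tip',plane(W,(318,10),.068),'floor edge',plane(W,(275,13),.0325),plane(W,(362,13),.0325),'pin',plane(W,(317,62),.068), 'canbed',[plane(W,p,.0325).round(3) for p in [(6,225),(98,225),(40,175)]])"
```

```text
tip [0.67899773 0.00434503 0.068     ] floor edge [0.68917379 0.02841932 0.0325    ] [ 0.68982109 -0.02022388  0.0325    ] pin [0.65732879 0.00449495 0.068     ] canbed [array([0.562, 0.209, 0.032]), array([0.563, 0.148, 0.032]), array([0.596, 0.179, 0.032])]
```

The saw tip at x=0.679 clears the recess end at about 0.689, so I lower it and release.

Emit:
servo_tool --targets '[[[0.0015,0.001,0.004],[0,0,0]],[[0.0015,0.001,0.008],[0,0,0]],[[0.0015,0.001,0.011],[0,0,0]],[[0.0015,0.001,0.011],[0,0,0]],[[0.0015,0.001,0.011],[0,0,0]]]'

```text
time_s: 12.1
position: [0.5643, 0.0022, 0.0446]
tcp_rot: [[1.0, 0.012, 0.0], [0.012, -1.0, 0.0], [0.0, -0.0, -1.0]]
force: [-0.2, 0.8, -1.2]
opening: 0.41
```

Emit:
servo_tool --targets '[[[0,0,0],[0,0,0]],[[0,0,0],[0,0,0]],[[0,0,0],[0,0,0]]]' --gripper 0.045

```text
time_s: 12.48
position: [0.5645, 0.0022, 0.0448]
tcp_rot: [[1.0, 0.013, 0.001], [0.013, -1.0, -0.0], [0.001, 0.0, -1.0]]
force: [-0.1, -0.4, -0.3]
opening: 0.512
```

Emit:
servo_tool --targets '[[[0,0,-0.02],[0,0,0]],[[0,0,-0.06],[0,0,0]],[[0,0,-0.1],[0,0,0]],[[0,0,-0.11],[0,0,0]]]'

```text
time_s: 12.98
position: [0.566, 0.002, 0.1573]
tcp_rot: [[1.0, 0.013, 0.006], [0.013, -1.0, -0.001], [0.006, 0.001, -1.0]]
force: [-0.1, 0.4, -0.2]
opening: 0.518
```

```bash
python3 -c "
from h import *
go(.5875,.259,.15,1.5708)
go(.5875,.259,.15,-1.5708)
print(telemetry.read_state()['joint_positions'])
W=cam('wrist')
i=eyes.capture('wrist')['pixels'];cv2.imwrite('pics/w4.png',i)"
```

```text
12.975 [0.566  0.002  0.1573] yaw 0.0126 -> [ 0.0247 -0.2567  0.0072] wz -1.5582
12.975 [0.566  0.002  0.1573] yaw 0.0126 -> [ 0.0247 -0.2567  0.0072] wz 1.5834
[-1.11089480e+01  3.04577880e+01  9.45763275e+01  3.03667382e-03
  5.46354409e+01  7.81676819e+01]
```

View pics/w4.png

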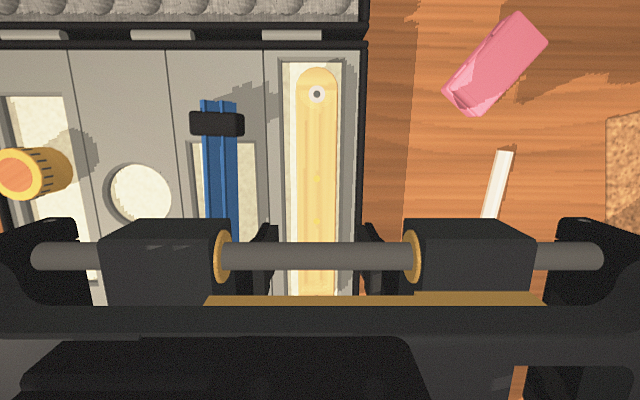

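The saw lies down in its recess. Next is the can, gripped across y with the fingertips above the rim.

Emit:
servo_tool --targets '[[[0.004,-0.04,0],[0,0,0]],[[0.008,-0.09,0],[0,0,0]],[[0.014,-0.14,0],[0,0,0]],[[0.02,-0.19,0],[0,0,0]],[[0.025,-0.24,0.0],[0,0,0]],[[0.025,-0.257,0.02],[0,0,0]],[[0.025,-0.257,0.05],[0,0,0]],[[0.025,-0.257,0.06],[0,0,0]],[[0.025,-0.257,0.06],[0,0,0]],[[0.025,-0.257,0.06],[0,0,0]]]' --gripper 0.057

```text
time_s: 14.28
position: [0.5868, 0.259, 0.0951]
tcp_rot: [[1.0, 0.011, 0.001], [0.011, -1.0, 0.0], [0.001, -0.0, -1.0]]
force: [-0.0, -0.2, 0.3]
opening: 0.658
```

```bash
python3 -c "
from h import *
go(.5875,.259,.051,.0125)
W=cam('wrist');i=eyes.capture('wrist')['pixels'];p=proj(W,(.5875,.259,.0685));cv2.drawMarker(i,tuple(int(v) for v in p),(255,0,0),0,10,1)
cv2.imwrite('pics/w5.png',i)"
```

```text
14.275 [0.5868 0.259  0.0951] yaw 0.0115 -> [0.0007 0.     0.0441] wz -0.001
```

View pics/w5.png

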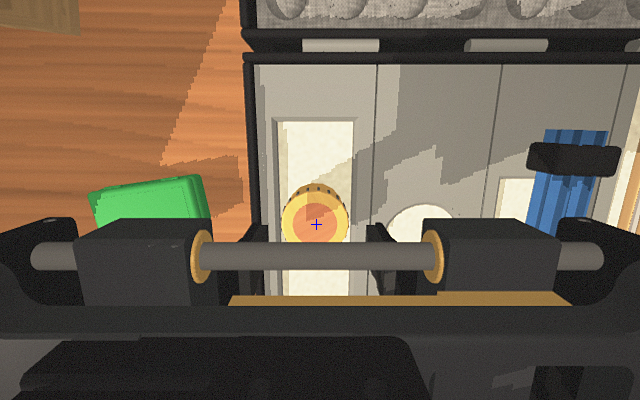

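The can centre (316,222) sits on the mark, so I descend, grip and lift.

Emit:
servo_tool --targets '[[[0.001,0,0.02],[0,0,0]],[[0.001,0,0.035],[0,0,0]],[[0.001,0,0.044],[0,0,0]],[[0.001,0,0.044],[0,0,0]],[[0.001,0,0.044],[0,0,0]]]'

```text
time_s: 14.95
position: [0.5873, 0.2597, 0.0506]
tcp_rot: [[1.0, 0.013, 0.0], [0.013, -1.0, 0.0], [0.0, -0.0, -1.0]]
force: [-0.2, 0.3, 0.1]
opening: 0.658
```

Emit:
servo_tool --targets '[[[0,0,0],[0,0,0]],[[0,0,0],[0,0,0]],[[0,0,0],[0,0,0]],[[0,0,0],[0,0,0]]]' --gripper 0.03

```text
time_s: 15.45
position: [0.5874, 0.2597, 0.0511]
tcp_rot: [[1.0, 0.013, 0.001], [0.013, -1.0, 0.0], [0.001, -0.0, -1.0]]
force: [-0.1, 0.4, 2.7]
opening: 0.522
```

Emit:
servo_tool --targets '[[[0,0,-0.01],[0,0,0]],[[0,0,-0.025],[0,0,0]],[[0,0,-0.04],[0,0,0]],[[0,0,-0.045],[0,0,0]],[[0,0,-0.045],[0,0,0]]]'

```text
time_s: 16.08
position: [0.5874, 0.2596, 0.0964]
tcp_rot: [[1.0, 0.012, 0.001], [0.012, -1.0, 0.0], [0.001, -0.0, -1.0]]
force: [-0.4, -0.1, -0.4]
opening: 0.518
```

```bash
python3 -c "
from h import *
go(.5625,.1735,.051,.0125)"
```

```text
16.075 [0.5874 0.2596 0.0964] yaw 0.0125 -> [-0.026   0.0858  0.0453] wz -0.0
```

Emit:
servo_tool --targets '[[[-0.01,0.03,0],[0,0,0]],[[-0.02,0.065,0],[0,0,0]],[[-0.026,0.0855,0],[0,0,0]],[[-0.026,0.0855,0.015],[0,0,0]],[[-0.026,0.0855,0.028],[0,0,0]],[[-0.026,0.0855,0.034],[0,0,0]],[[-0.026,0.0855,0.034],[0,0,0]]]'

```text
time_s: 16.95
position: [0.5617, 0.1744, 0.0605]
tcp_rot: [[1.0, 0.013, -0.002], [0.013, -1.0, -0.0], [-0.002, 0.0, -1.0]]
force: [1.1, 0.1, -0.9]
opening: 0.517
```

```bash
python3 -c "
from h import *
go(.5625,.1735,.051,.0125)
i=eyes.capture('wrist')['pixels']
cv2.imwrite('pics/w6.png',i[100:300,100:500])"
```

```text
16.95 [0.5617 0.1744 0.0605] yaw 0.0135 -> [0.0008 0.0009 0.0095] wz 0.001
```

View pics/w6.png

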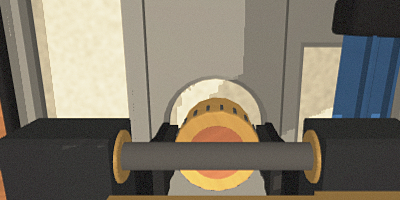

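Can and recess share centre column ≈316, so I lower and release.

Emit:
servo_tool --targets '[[[0.001,0.001,0.004],[0,0,0]],[[0.001,0.001,0.0075],[0,0,0]],[[0.001,0.001,0.009],[0,0,0]],[[0.001,0.001,0.009],[0,0,0]]]'

```text
time_s: 17.5
position: [0.5631, 0.1727, 0.0525]
tcp_rot: [[1.0, 0.012, -0.0], [0.012, -1.0, -0.0], [-0.0, 0.0, -1.0]]
force: [-0.5, 0.2, -1.3]
opening: 0.52
```

Emit:
servo_tool --targets '[[[0,0,0],[0,0,0]],[[0,0,0],[0,0,0]],[[0,0,0],[0,0,0]]]' --gripper 0.056

```text
time_s: 17.88
position: [0.5633, 0.1727, 0.0527]
tcp_rot: [[1.0, 0.012, 0.0], [0.012, -1.0, 0.0], [0.0, -0.0, -1.0]]
force: [0.4, -0.4, 0.0]
opening: 0.638
```

Emit:
servo_tool --targets '[[[0,0,-0.02],[0,0,0]],[[0,0,-0.06],[0,0,0]],[[0.002,0.04,-0.08],[0,0,0.049]],[[0.002,0.084,-0.08],[0,0,0.049]],[[0.002,0.084,-0.08],[0,0,0.049]],[[0.002,0.084,-0.08],[0,0,0.049]]]'

```text
time_s: 18.62
position: [0.566, 0.0889, 0.1325]
tcp_rot: [[0.999, -0.037, -0.0], [-0.037, -0.999, 0.0], [-0.0, -0.0, -1.0]]
force: [-0.8, -0.3, -1.4]
opening: 0.646
```

```bash
python3 -c "
from h import *
go(.5653,.088,.0505,-.036)
W=cam('wrist');i=eyes.capture('wrist')['pixels']
for q in((.5653,.088,.0685),(.562,.1725,.0325)):
  p=proj(W,q);cv2.drawMarker(i,tuple(int(v) for v in p),(0,0,255),0,10,1)
cv2.imwrite('pics/w7.png',i)"
```

```text
18.625 [0.566  0.0889 0.1325] yaw -0.0373 -> [-0.0006  0.001   0.082 ] wz -0.0013
```

View pics/w7.png

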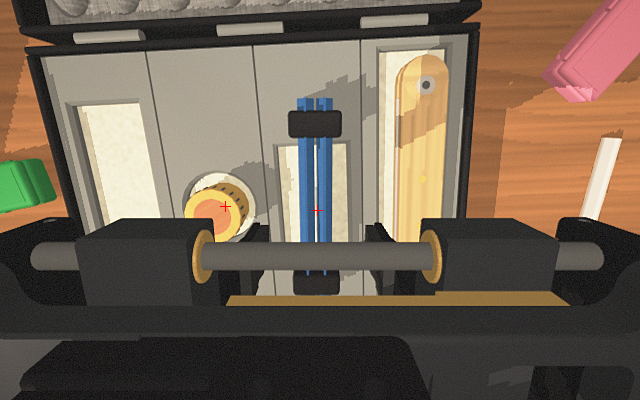

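The pegs are centred under the mark (316,210), and the can sits in its round recess.

Emit:
servo_tool --targets '[[[-0.0005,0.001,0.03],[0,0,0]],[[-0.0005,0.001,0.055],[0,0,0]],[[-0.0005,0.001,0.075],[0,0,0]],[[-0.0005,0.001,0.081],[0,0,0]],[[-0.0005,0.001,0.081],[0,0,0]],[[-0.0005,0.001,0.081],[0,0,0]]]' --gripper 0.042

```text
time_s: 19.42
position: [0.5663, 0.0881, 0.0523]
tcp_rot: [[0.999, -0.036, 0.002], [-0.036, -0.999, -0.0], [0.002, -0.0, -1.0]]
force: [-0.6, 0.9, 0.3]
opening: 0.486
```

Emit:
servo_tool --targets '[[[0,0,0],[0,0,0]],[[0,0,0],[0,0,0]],[[0,0,0],[0,0,0]],[[0,0,0],[0,0,0]]]' --gripper 0.015

```text
time_s: 19.92
position: [0.566, 0.0879, 0.0521]
tcp_rot: [[0.999, -0.037, 0.001], [-0.037, -0.999, 0.0], [0.001, -0.0, -1.0]]
force: [-0.7, 0.6, 4.6]
opening: 0.321
```

Emit:
servo_tool --targets '[[[0,0,-0.01],[0,0,0]],[[0,0,-0.03],[0,0,0]],[[0,0,-0.055],[0,0,0]],[[0,0,-0.075],[0,0,0]],[[0,0,-0.08],[0,0,0]]]'

```text
time_s: 20.55
position: [0.5662, 0.0877, 0.1328]
tcp_rot: [[0.999, -0.037, 0.002], [-0.037, -0.999, -0.0], [0.002, 0.0, -1.0]]
force: [0.3, -1.5, -2.2]
opening: 0.319
```

```bash
python3 -c "
from h import *
go(.5615,.257,.054,.0125)"
```

```text
20.55 [0.5662 0.0877 0.1328] yaw -0.0365 -> [-0.0111 -0.1691  0.0788] wz -0.049
```

Emit:
servo_tool --targets '[[[-0.002,-0.03,0],[0,0,-0.01]],[[-0.004,-0.07,0],[0,0,-0.02]],[[-0.008,-0.11,0],[0,0,-0.035]],[[-0.011,-0.15,0],[0,0,-0.049]],[[-0.011,-0.169,0.005],[0,0,-0.049]],[[-0.011,-0.169,0.025],[0,0,-0.049]],[[-0.011,-0.169,0.05],[0,0,-0.049]],[[-0.011,-0.169,0.07],[0,0,-0.049]],[[-0.011,-0.169,0.076],[0,0,-0.049]],[[-0.011,-0.169,0.076],[0,0,-0.049]]]'

```text
time_s: 21.8
position: [0.5606, 0.2565, 0.0549]
tcp_rot: [[1.0, 0.012, -0.001], [0.012, -1.0, -0.001], [-0.001, 0.001, -1.0]]
force: [0.5, -0.5, -1.8]
opening: 0.322
```

```bash
python3 -c "
from h import *
go(.5615,.257,.044,.0125)
i=eyes.capture('wrist')['pixels']
cv2.imwrite('pics/w8.png',i[:300])"
```

```text
21.8 [0.5606 0.2565 0.0549] yaw 0.0119 -> [ 0.0009 -0.0005  0.0109] wz -0.0006
```

View pics/w8.png

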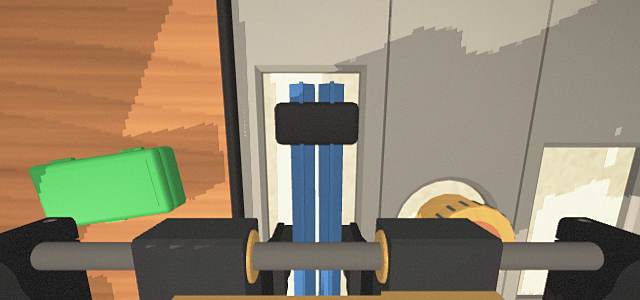

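The pegs are inside the recess outline, so I lower and release.

Emit:
servo_tool --targets '[[[0.001,-0.001,0.004],[0,0,0]],[[0.001,-0.001,0.008],[0,0,0]],[[0.001,-0.001,0.0105],[0,0,0]],[[0.001,-0.001,0.0105],[0,0,0]],[[0.001,-0.001,0.0105],[0,0,0]]]'

```text
time_s: 22.48
position: [0.5618, 0.2581, 0.0451]
tcp_rot: [[1.0, 0.013, 0.0], [0.013, -1.0, 0.0], [0.0, -0.0, -1.0]]
force: [0.8, -0.7, -1.7]
opening: 0.321
```

Emit:
servo_tool --targets '[[[0,0,0],[0,0,0]],[[0,0,0],[0,0,0]],[[0,0,0],[0,0,0]]]' --gripper 0.038

```text
time_s: 22.85
position: [0.562, 0.2582, 0.0453]
tcp_rot: [[1.0, 0.012, 0.001], [0.012, -1.0, 0.0], [0.001, -0.0, -1.0]]
force: [0.1, -0.1, -0.2]
opening: 0.433
```

Emit:
servo_tool --targets '[[[0,0,-0.02],[0,0,0]],[[0,0,-0.06],[0,0,0]],[[0,0,-0.1],[0,0,0]],[[0,0.04,-0.11],[0,0,0]],[[0,0.1,-0.11],[0,0,0]],[[0,0.16,-0.11],[0,0,0]],[[0,0.22,-0.11],[0,0,0]],[[-0.01,0.28,-0.11],[0,0,-0.018]],[[-0.01,0.34,-0.11],[0,0,-0.018]],[[-0.02,0.4,-0.11],[0,0,-0.018]],[[-0.02,0.46,-0.11],[0,0,-0.018]],[[-0.03,0.52,-0.11],[0,0,-0.018]]]'

```text
time_s: 24.35
position: [0.5386, -0.2645, 0.1554]
tcp_rot: [[1.0, 0.03, 0.001], [0.03, -1.0, -0.001], [0.001, 0.001, -1.0]]
force: [0.7, 0.6, 1.2]
opening: 0.437
```

Emit:
servo_tool --targets '[[[0,0.06,0],[0,0,0]],[[0,0.12,0.02],[0,0,0]],[[0,0.125,0.05],[0,0,0]],[[0,0.125,0.05],[0,0,0]],[[0,0.125,0.05],[0,0,0]]]' --gripper 0.062

```text
time_s: 24.98
position: [0.5424, -0.3865, 0.1057]
tcp_rot: [[1.0, 0.031, 0.0], [0.031, -1.0, 0.0], [0.0, -0.0, -1.0]]
force: [0.3, -0.4, 0.0]
opening: 0.71
```

```bash
python3 -c "
from h import *
go(.5388,-.388,.0212,.03)
W=cam('wrist');i=eyes.capture('wrist')['pixels'];p=proj(W,(.5388,-.388,.033));cv2.drawMarker(i,tuple(int(v) for v in p),(0,0,255),0,10,1)
t=eyes.capture('top')['pixels'][175:290,200:340];t=cv2.resize(t,None,fx=2.6,fy=2.6)
cv2.imwrite('pics/w9.png',np.hstack([i[:300,100:500],cv2.copyMakeBorder(t,0,300-t.shape[0],0,0,0) if t.shape[0]<=300 else t[:300]]))"
```

```text
24.975 [ 0.5424 -0.3865  0.1057] yaw 0.0312 -> [-0.0036  0.0014  0.0845] wz 0.0012
```

View pics/w9.png

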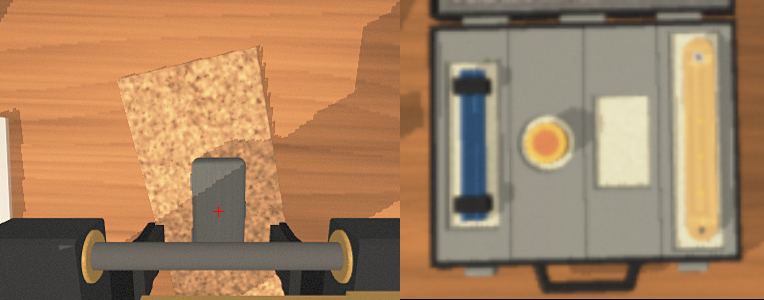

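Pegs, can and saw all lie inside their recesses in the top crop. The tin is on the mat under the mark, so I fetch it.

Emit:
servo_tool --targets '[[[-0.0035,0.0015,0.03],[0,0,0]],[[-0.0035,0.0015,0.06],[0,0,0]],[[-0.0035,0.0015,0.08],[0,0,0]],[[-0.0035,0.0015,0.087],[0,0,0]],[[-0.0035,0.0015,0.087],[0,0,0]],[[-0.0035,0.0015,0.087],[0,0,0]]]'

```text
time_s: 25.82
position: [0.5394, -0.3894, 0.0192]
tcp_rot: [[1.0, 0.031, 0.002], [0.031, -1.0, -0.002], [0.002, 0.002, -1.0]]
force: [-0.1, 0.4, 0.7]
opening: 0.71
```

Emit:
servo_tool --targets '[[[0,0,0],[0,0,0]],[[0,0,0],[0,0,0]],[[0,0,0],[0,0,0]],[[0,0,0],[0,0,0]]]' --gripper 0.03

```text
time_s: 26.32
position: [0.5388, -0.3889, 0.0185]
tcp_rot: [[1.0, 0.03, 0.0], [0.03, -1.0, -0.0], [0.0, 0.0, -1.0]]
force: [-0.2, 0.6, 1.9]
opening: 0.501
```

Emit:
servo_tool --targets '[[[0,0,-0.02],[0,0,0]],[[0,0,-0.06],[0,0,0]],[[0,0,-0.1],[0,0,0]],[[0,0,-0.12],[0,0,0]],[[0,0,-0.12],[0,0,0]]]'

```text
time_s: 26.95
position: [0.5398, -0.3899, 0.1412]
tcp_rot: [[1.0, 0.031, 0.004], [0.031, -1.0, -0.004], [0.004, 0.004, -1.0]]
force: [0.2, -0.1, -1.4]
opening: 0.502
```

```bash
python3 -c "
from h import *
go(.5625,.088,.0545,.0125)"
```

```text
26.95 [ 0.5398 -0.3899  0.1412] yaw 0.0306 -> [ 0.0369 -0.4773  0.0848] wz 0.0181
```

Emit:
servo_tool --targets '[[[0.003,-0.03,0],[0,0,0]],[[0.007,-0.08,0],[0,0,0]],[[0.011,-0.135,0],[0,0,0]],[[0.015,-0.19,0],[0,0,0]],[[0.019,-0.245,0],[0,0,0]],[[0.023,-0.3,0],[0,0,0]],[[0.028,-0.355,0],[0,0,0.018]],[[0.032,-0.41,0],[0,0,0.018]],[[0.036,-0.455,0],[0,0,0.018]],[[0.037,-0.477,0.01],[0,0,0.018]],[[0.037,-0.477,0.04],[0,0,0.018]],[[0.037,-0.477,0.065],[0,0,0.018]]]'

```text
time_s: 28.45
position: [0.56, 0.0898, 0.0714]
tcp_rot: [[1.0, 0.014, -0.002], [0.014, -1.0, 0.0], [-0.002, -0.0, -1.0]]
force: [0.1, 0.4, -2.0]
opening: 0.5
```

Emit:
servo_tool --targets '[[[0,0,0.01],[0,0,0]],[[0,0,0.015],[0,0,0]],[[0,0,0.015],[0,0,0]]]'

```text
time_s: 28.82
position: [0.5613, 0.089, 0.0582]
tcp_rot: [[1.0, 0.012, 0.0], [0.012, -1.0, 0.0], [0.0, -0.0, -1.0]]
force: [-0.2, -0.5, -1.0]
opening: 0.504
```

```bash
python3 -c "
from h import *
go(.5625,.088,.046,.0125)
i=eyes.capture('wrist')['pixels']
cv2.imwrite('pics/w10.png',i[:300])"
```

```text
28.825 [0.5613 0.089  0.0582] yaw 0.0122 -> [0.0012 0.001  0.0122] wz -0.0003
```

View pics/w10.png

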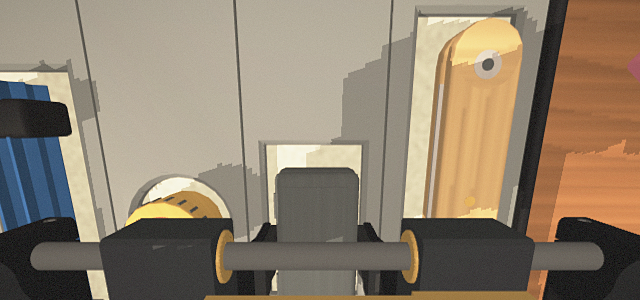

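Emit:
servo_tool --targets '[[[0.002,0.001,0.004],[0,0,0]],[[0.0025,0.001,0.008],[0,0,0]],[[0.0025,0.001,0.0115],[0,0,0]],[[0.0025,0.001,0.0115],[0,0,0]],[[0.0025,0.001,0.0115],[0,0,0]]]'

```text
time_s: 29.5
position: [0.5639, 0.0881, 0.0474]
tcp_rot: [[1.0, 0.013, 0.001], [0.013, -1.0, -0.0], [0.001, 0.0, -1.0]]
force: [-1.4, -0.5, 4.8]
opening: 0.502
```

Emit:
servo_tool --targets '[[[0,0,0],[0,0,0]],[[0,0,0],[0,0,0]],[[0,0,0],[0,0,0]]]' --gripper 0.056

```text
time_s: 29.88
position: [0.5635, 0.0882, 0.0464]
tcp_rot: [[1.0, 0.013, -0.0], [0.013, -1.0, 0.0], [-0.0, -0.0, -1.0]]
force: [-0.1, -0.4, 0.3]
opening: 0.635
```

Emit:
servo_tool --targets '[[[0,0,-0.02],[0,0,0]],[[0,0,-0.06],[0,0,0]],[[0,0,-0.11],[0,0,0]],[[0,0.04,-0.15],[0,0,0]],[[0,0.1,-0.18],[0,0,0]],[[0,0.16,-0.18],[0,0,0]],[[0,0.22,-0.18],[0,0,0]],[[0,0.28,-0.18],[0,0,0]],[[0,0.34,-0.18],[0,0,0]],[[0,0.4,-0.18],[0,0,0]],[[0,0.45,-0.18],[0,0,0]],[[0,0.45,-0.18],[0,0,0]]]'

```text
time_s: 31.38
position: [0.5686, -0.3662, 0.2258]
tcp_rot: [[1.0, 0.008, 0.0], [0.008, -1.0, -0.001], [0.0, 0.001, -1.0]]
force: [0.5, 0.7, 0.7]
opening: 0.64
```

```bash
python3 - <<'E'
from h import *
a=eyes.capture('top')['pixels'];cv2.imwrite('pics/top9.png',a)
b=eyes.capture('side')['pixels'];cv2.imwrite('pics/side9.png',b)
t=cv2.resize(a[175:290,200:400],None,fx=4,fy=4,interpolation=2)[:460];s=cv2.resize(b[125:245,220:360],None,fx=2,fy=2)
cv2.imwrite('pics/final.png',t)
E
```

```text
(no output)
```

View pics/final.png

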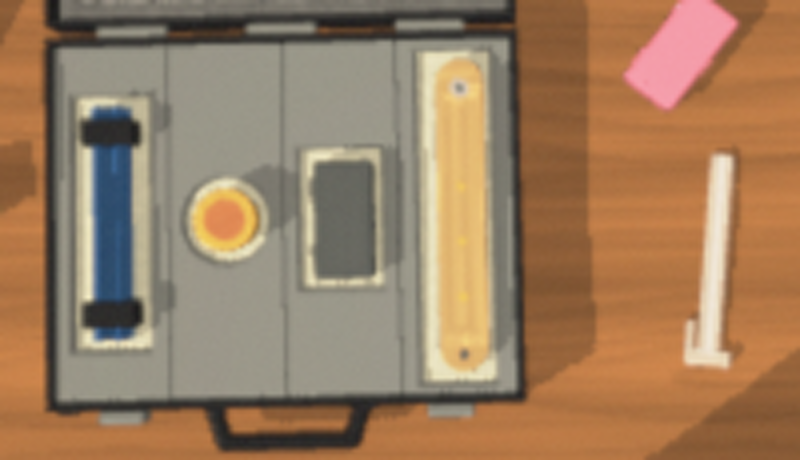

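View pics/side9.png

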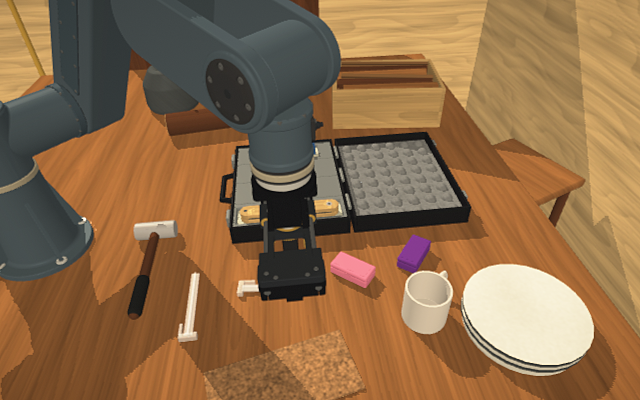

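```bash
python3 -c "
from h import *
from rig import order
a=cv2.imread('pics/top0.png').astype(int);b=cv2.imread('pics/top9.png').astype(int)
print('clear peg diff',abs(a-b)[210:270,368:388].mean(axis=2).max())
s=telemetry.read_state();print(s['time_s'],s['force'],s['opening']);print(order.hand_in())"
```

```text
clear peg diff 12.333333333333334
31.475 [-0.26144285  0.42862295 -0.23797579] 0.6425817663112553
the job is handed in; nothing more can be done
None
```

I put all four pieces into the trays cut to their shape and handed the job in at 31.5 s. No verdict was reported.

The order was tin to the mat, saw to its tray, canister to its tray, pegs to their tray, then tin from the mat to its tray.

- **Position:** the last top picture shows each piece inside its recess, with white floor visible round it. The saw sits a few millimetres towards one side.
- **Height:** I did not measure it after release. The release heights put the underside of each piece within about 2 mm of the floor, and no piece looks tilted in the top view. The arm hid most of the case in the last side picture.
- **Clear peg:** it has not moved. The pictures before and after match there, with a largest pixel difference of about 12 out of 255.
- **Arm:** it was clear of everything, with the gripper open and empty. Force readings at the end of each move never passed about 6 N.
- **Disagreement:** one wrist-camera estimate put the canister recess 5 mm off in y. I trusted the top view and the 84.5 mm tray spacing instead, and the close-up before release agreed with them.

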